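# Stand the loaded kit case heavy end down and lock it in its rack

## Task

One end of the small black kit case is packed with heavy sockets: lift the case by its swing handle to see which end dips, then stand it upright, heavy end down, inside the kerbed tray of the metal rack and let go of it. Then push the keeper rod lengthwise through both eyelets at the front of the rack, from either side, and leave it there. Do not knock over or push aside the spray can, carton, bottle or wrench.

Things in the scene. Friction and masses are not known exactly. Their poses are not given: they have to be found in the camera images.
- case: Closed black kit case, 96 long (own x) x 50 wide (own y) x 46 high (own z), about 0.55 kg, lying flat; origin at the centre of its underside. The ends look alike; one (+x or -x, differing from time to time) is heavily loaded. A swing handle straddles it: two legs, 60 over their outsides, hinged at mid length, joined by a grip plate on top. On end it is 96 tall, the raised handle 39 more
- case_mid (a point): Centre of the case's block: 23 above its underside, mid length and mid width; axes as the case. To stand the hanging case: keep the handle upright, set the low edge of the heavy end on the tray floor, and carry the hinge on over that edge, towards the side of the heavy end, until the case has turned upright about the edge
- bail_hinge (a point): Centre of the handle's hinge line (along the case's own y): 36 above the case's origin along own z. The case swings almost freely under a held handle: lifted clear it hangs heavy end down at about 45 degrees (35 to 55)
- bail_grip (a point): Centre of the handle's grip plate, 76 from the hinge line. Plate 8 thick (own x), 64 wide (own y), 22 high (own z, pointing from hinge to plate); pinch it across the 8. The case's ends come within 48 of the hinge line as it swings, so fingers should reach no farther than 25 below this point
- bail (a joint): Handle angle relative to the case, rad: 0 = square to the case's top, positive = leaning to the case's +x end. Held upright: negative means the +x end is low, positive the -x end; about -1.57 or +1.57 when the case stands on end. Light friction holds the handle within about 0.4 rad of upright; limits -1.75, 1.75
- rack: Fixed aluminium rack; origin on the bench at its tray's centre; own x points from the front (eyelets) to the back panel, z up. Base plate 4 thick, 62 to either side; tray inside 70 (own x) x 72 (own y), kerbs 6 thick, tops 14 above the bench; its back side is a panel 84 wide, 84 high, inner face at x +35. Front face of the front kerb at x -41
- tray_floor (a point): Centre of the tray's inner floor, 4 above the bench
- eye_a (a point): Centre of one steel eyelet on a post (rack own x -54, y +50, 75 above the bench). Hole about 21 in diameter, axis along the rack's own y, bar 6 thick, outside 35 across, top 93 above the bench
- eye_b (a point): Centre of the other eyelet, alike, at rack own y -50; the two holes are in line
- keeper: Keeper rod, 60 g, lying on the bench: a grey flag grip, 40 long (own x) x 16 wide (own y) x 32 high (own z), with a straight steel rod 10 in diameter and 130 long leaving its +x face, its axis 5 above the grip's underside. Origin at the centre of the grip's underside; pinch the grip across its 16 mm width
- rod_tip (a point): Rounded end of the rod, 150 from the origin along own x, 5 up. It must end up beyond the far eyelet
- rod_neck (a point): Where the rod leaves the flag grip, 20 from the origin along own x, 5 up. It stays outside the near eyelet (the grip cannot pass the hole)
- spray_can: Bystander: upright spray can, 54 in diameter, 150 tall, origin at the centre of its foot; beside the rack, left or right
- plug_carton: Bystander: flat cardboard carton, 50 x 70 x 35 high, origin at the centre of its underside; beside the rack on the other side
- oil_bottle: Bystander: upright amber bottle, 60 in diameter, 190 tall, origin at the centre of its foot; behind the rack
- ratchet: Bystander: steel wrench 180 long lying behind the rack
There are look-alikes about, which are no part of the job. Of the things shaped like the case, the black one is meant.

How it is judged (in metres and radians):
On the way, in this order (a step that is already met when the one before it is completed fails the run):
1. the case is lifted clear of the bench by 80 mm (its origin), so that it hangs and shows its heavy end (height (world z) of case above 0.08 m), for 0.3 s.
2. the case stands upright, heavy end down, in the rack's tray, released (angle between the x axis of case and the z axis of rack, either way round below 0.1 rad and height (world z) of load_c0 below 0.045 m and x of case_mid in the frame of rack between -0.02 and 0.02 m and y of case_mid in the frame of rack between -0.02 and 0.02 m and height (world z) of case_mid between 0.045 and 0.057 m and contact force between the fingers and case below 0.3 N), for 0.3 s.
3. the keeper rod passes through both eyelets (((x of rod_tip in the frame of rack between -0.069 and -0.039 m and z of rod_tip in the frame of rack between 0.06 and 0.09 m and x of rod_neck in the frame of rack between -0.069 and -0.039 m and z of rod_neck in the frame of rack between 0.06 and 0.09 m and y of rod_tip in the frame of rack above 0.055 m and y of rod_neck in the frame of rack below -0.045 m) or (x of rod_tip in the frame of rack between -0.069 and -0.039 m and z of rod_tip in the frame of rack between 0.06 and 0.09 m and x of rod_neck in the frame of rack between -0.069 and -0.039 m and z of rod_neck in the frame of rack between 0.06 and 0.09 m and y of rod_tip in the frame of rack below -0.055 m and y of rod_neck in the frame of rack above 0.045 m))), for 0.2 s.
At the end, for the whole second after the job is handed in: The released case rests on its heavy end on the tray floor (within 0.1 rad of upright, middle within 20 mm of the tray centre each way). The released rod runs through both eyelets, tip at least 5 mm past the far one, neck outside the near one, both within 15 mm of the eyelets' line; all at rest (all of step 2 and ((x of rod_tip in the frame of rack between -0.069 and -0.039 m and z of rod_tip in the frame of rack between 0.06 and 0.09 m and x of rod_neck in the frame of rack between -0.069 and -0.039 m and z of rod_neck in the frame of rack between 0.06 and 0.09 m and y of rod_tip in the frame of rack above 0.055 m and y of rod_neck in the frame of rack below -0.045 m) or (x of rod_tip in the frame of rack between -0.069 and -0.039 m and z of rod_tip in the frame of rack between 0.06 and 0.09 m and x of rod_neck in the frame of rack between -0.069 and -0.039 m and z of rod_neck in the frame of rack between 0.06 and 0.09 m and y of rod_tip in the frame of rack below -0.055 m and y of rod_neck in the frame of rack above 0.045 m)) and linear speed of case below 0.02 m/s and linear speed of keeper below 0.03 m/s and contact force between the fingers and keeper below 0.3 N); the robot touches nothing.
It fails at once if the spray can is shifted by more than 30 mm or knocked over (distance of spray_can from where it was at the start of the episode above 0.03 m or angle between spray_can's own z axis and vertical above 0.35 rad).
It fails at once if the plug carton is shifted by more than 30 mm or knocked over (distance of plug_carton from where it was at the start of the episode above 0.03 m or angle between plug_carton's own z axis and vertical above 0.35 rad).
It fails at once if the oil bottle is shifted by more than 30 mm or knocked over (distance of oil_bottle from where it was at the start of the episode above 0.03 m or angle between oil_bottle's own z axis and vertical above 0.35 rad).
It fails at once if the wrench is shifted by more than 30 mm or knocked over (distance of ratchet from where it was at the start of the episode above 0.03 m).
It also fails if it takes over 72 s, if anything falls off the work surface, if the arm or the gripper's body presses on something with over 40 N, if the wrist force passes 120 N, or if a joint passes its speed limit or range.

## Robot

A 6-joint arm with a two-finger parallel gripper is mounted at the origin on the work surface. World frame = base frame: x ahead of the robot, y to its left, z up, the work surface at z = 0. Lengths are in m, angles in degrees, forces in N, time in s.
With the tool pointing down it reaches from about 0.35 to 0.85 m from the base axis. Payload 8.1 kg.
Tool frame: the origin (TCP) lies midway between the tips of the shut fingers; the grasp point (between the pads) lies 19 mm behind it; z points along the fingers, x is the direction in which the jaws open and shut, and the axes are right-handed (so a half turn about z gives the same grasp; the last joint's range is limited). The gripper opens to 85 mm and grips with 20 to 120 N. Pads are 22 mm wide; open, the fingers measure 114 mm over their backs; the gripper's body (76 mm by 85 mm) begins 54 mm behind the grasp point. The pads swing forward as they close: fully open they stand 13 mm farther back than shut.
Start: joints at [-72.158, 7.471, 85.268, -0, 87.261, -4.893], TCP at [0.232, -0.553, 0.231] pointing down, gripper open.
Joint ranges: [-169.43, 169.43], [-51.17, 129.36], [1.28, 143.12], [-76.62, 256.62], [0, 156.53], [-152.29, 152.29]. Speed limits (degrees/s): [136.94, 136.94, 159.86, 180, 180, 180].

## Interface

Orientations are given as [roll, pitch, yaw] about the fixed x, y, z axes, in that order (R = Rz(yaw) Ry(pitch) Rx(roll)).
In Python, from plant import r gives the robot as it stands.
- The arm moves only by the tool play_rows, never from a script. Its argument "rows" is a list that holds one entry, the list of rows, each a list of 7 numbers: the turn, a rotation vector about the world's x, y, z in rad, then the shift along the world's x, y, z in m, then the closure in counts, from 0 (fully open) to 255 (shut). In form: [[[wx, wy, wz, dx, dy, dz, gripper], ...]]. A call has 1 to 5 rows; each row is the pose to reach, as a shift and turn from the pose measured when the call began; what a row does not reach only later rows make up. A row lasts 1/12 s, in which the tool goes at most 41.7 mm and 7.16 degrees, less where a joint would pass 70% of its speed; a pose out of reach is approached as far as the arm can. A call with a gripper value outside its range is refused whole. The fingers move at their own pace and stop on an object; the grip force is fixed at half the most. Time passes only in rows, so rows that repeat a pose let the fingers close. It gives the time, the measured TCP pose, the force and the opening at its end, in the units of the state.
- r.state(): the state, without advancing time (a new reading comes with each control period).
- r.capture(name): name is "side" or "top"; returns (picture, depth): 420x560x3 uint8, red, green, blue; 420x560 float32, m along the optical axis (not along the pixel's ray), 0 where there is no reading.
- r.camera_model(name): a dict with "intrinsics" (3x3 intrinsics, pixels), "D" ([k1, k2, p1, p2, k3] as OpenCV has them; the pictures are not rectified), "pose" (4x4, takes a point from camera to world coordinates). Camera axes: x right, y down, z forward; pixel columns grow to the right and rows downward; lengths in m; the calibration is good to about 2 mm. A picture is of the moment at which its call begins. camera_model takes no time and is no camera call.
- r.sign_off(): hands the job in, once; it reports no verdict.
The state is a dict: "time_s": time; "qpos": joint angles; "joint_velocities": joint speeds; "effort": joint torques, N m; "eef_pos": TCP position; "tcp_rot": TCP orientation; "wrist_force": force on the tool from outside, world axes, zero at the start; "moment": the same for the moment, N m; "grip_width": finger opening in m.
Only numpy, scipy, OpenCV 4.12 (cv2) and the standard library are available. Lean on these libraries where they do the work, as an engineer would, in place of code of your own. Each camera call takes 0.05 s, during which the arm holds its last target. There are 200 camera calls.

## Working session

There is one attempt and no reset: what is moved stays moved. The work goes in short steps, Python scripts to look and compute and a tool call to move; the robot and the scene stay as the last step left them, time stands still between calls to the robot, and variables do not carry over. Pictures are saved under pics/ and viewed, about 8 in all and at most 12, crops included, and the job is handed in when it is done.

Besides the shell and the picture viewer there is one more tool, called after ">>>" in YAML: its name, and indented under it one key for each argument. play_rows: Moves the arm, as the interface text tells. Its arguments: {"type":"object","properties":{"rows":{"type":"array"}},"required":["rows"]}

```bash
ls; mkdir -p pics
cat > h.py <<'E'
import numpy as np, cv2
from plant import r
def cap(n):
    im,d=r.capture(n); return im,d
def cloud(n,d):
    m=r.camera_model(n); K=np.array(m["intrinsics"],float); D=np.array(m["D"],float); T=np.array(m["pose"])
    h,w=d.shape; u,v=np.meshgrid(np.arange(w),np.arange(h))
    p=cv2.undistortPoints(np.stack([u,v],-1).reshape(-1,1,2).astype(np.float64),K,D).reshape(h,w,2)
    P=np.dstack([p[...,0]*d,p[...,1]*d,d])
    W=P@T[:3,:3].T+T[:3,3]; W[d==0]=np.nan
    return W
def save(im,f,box=None,s=1):
    if box: im=im[box[1]:box[3],box[0]:box[2]]
    cv2.imwrite('pics/'+f,cv2.resize(im[...,::-1],None,fx=s,fy=s,interpolation=cv2.INTER_CUBIC))
E
python3 - <<'E'
from h import *
for n in("top","side"):
    im,d=cap(n); save(im,n+'0.png'); np.savez(n+'0.npz',im=im,W=cloud(n,d))
    m=r.camera_model(n); print(n,np.round(m['pose'],3).tolist(),m['intrinsics'])
print(r.state())
E
```

```text
pics
top [[-0.025, -0.987, 0.158, 0.394], [-0.999, 0.03, 0.028, 0.038], [-0.032, -0.158, -0.987, 1.184], [0.0, 0.0, 0.0, 1.0]] [[476.6362404    0.         283.3618324 ]
 [  0.         476.6362404  209.72269041]
 [  0.           0.           1.        ]]
side [[0.996, -0.054, 0.074, 0.483], [-0.091, -0.534, 0.841, -0.751], [-0.006, -0.844, -0.537, 0.601], [0.0, 0.0, 0.0, 1.0]] [[412.7170906    0.         286.07712041]
 [  0.         412.7170906  214.89769717]
 [  0.           0.           1.        ]]
{'time_s': 0.1, 'qpos': array([-7.21586251e+01,  7.51343343e+00,  8.53213376e+01, -9.56490182e-04,
        8.72633802e+01, -4.89241228e+00]), 'joint_velocities': array([-0.07419811, -0.09429647, -0.1465967 , -0.16417017,  0.06099617,
       -0.01351064]), 'effort': array([ 3.69926183e-04, -5.70955646e+01, -5.01941121e+01, -2.00594018e-04,
        8.25225172e-03, -5.25641235e-05]), 'eef_pos': array([ 0.23173877, -0.55290367,  0.23033801]), 'tcp_rot': array([-1.79992581e+02,  9.78750944e-02, -6.72661600e+01]), 'wrist_force': array([ 1.00150859, -0.91825495, -0.72692398]), 'moment': array([ 0.00709954, -0.03733374,  0.01886502]), 'grip_width': 0.08568310840160441}
```

View pics/top0.png

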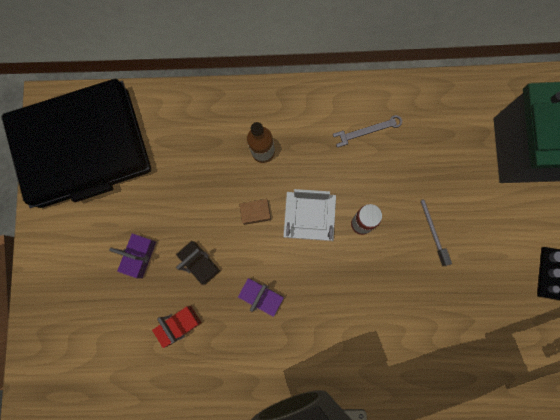

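View pics/side0.png

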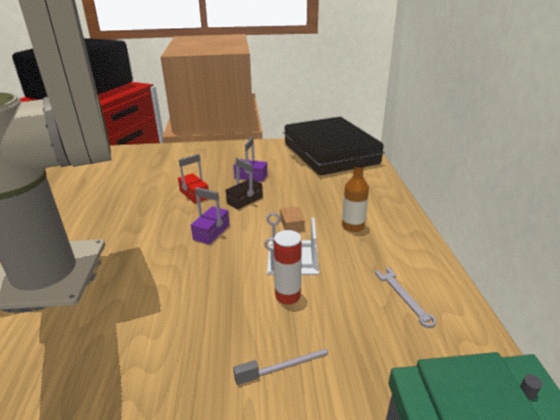

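The top view shows the look-alikes: purple cases at (135,256) and (261,297), a red one at (177,327), and a large black suitcase at (76,140). The small black case with a swing handle at (198,262) is the target. The rack is at (311,215) with its eyelets towards the robot. The carton is at (255,211), the can at (367,218), the bottle at (261,145), the wrench at (367,131) and the keeper at (437,235).

Run:
```python
from h import *
t=np.load('top0.npz'); W=t['W']; im=t['im']; s=np.load('side0.npz')
a=cv2.resize(im[225:300,155:240][...,::-1],None,fx=4.4,fy=4.4,interpolation=2)
b=cv2.resize(im[180:250,275:360][...,::-1],None,fx=4.4,fy=4.4,interpolation=2)
c=cv2.resize(s['im'][140:280,200:340][...,::-1],None,fx=2.6,fy=2.6,interpolation=2)
h=600
out=np.zeros((600,760,3),np.uint8); out[:a.shape[0],:a.shape[1]]=a; out[:c.shape[0],384:384+c.shape[1]]=c[:, :376]; 
y=a.shape[0]; out[min(y,600-260):,:][:260,:374]=b[:260]; cv2.imwrite('pics/crop1.png',out)
def clus(W,box,zmin,zmax):
    x0,x1,y0,y1=box
    m=(W[...,0]>x0)&(W[...,0]<x1)&(W[...,1]>y0)&(W[...,1]<y1)&(W[...,2]>zmin)&(W[...,2]<zmax)
    return W[m]
Ws=s['W']
def P(u,v): return np.round(np.nanmedian(W[v-1:v+2,u-1:u+2].reshape(-1,3),0),3)
for n,(u,v) in dict(case=(203,268),caseL=(188,255),handle=(190,260),rack=(311,215),panel=(311,193),eye1=(290,230),eye2=(332,232),can=(370,213),carton=(255,211),keepgrip=(445,257),bottle=(257,130),bench=(230,240)).items(): print(n,P(u,v))
def rect(n,box,z0,z1,Wx=W):
    q=clus(Wx,box,z0,z1)
    if len(q)<5: print(n,'few',len(q)); return
    print(n,len(q),np.round(cv2.minAreaRect((q[:,:2]*1000).astype(np.float32))[0],1),np.round(cv2.minAreaRect((q[:,:2]*1000).astype(np.float32))[1],1),round(cv2.minAreaRect((q[:,:2]*1000).astype(np.float32))[2],1),'zmed',np.round(np.median(q[:,2]),4), 'mean',np.round(q.mean(0),3))
cx,cy,_=P(203,268)
for nm,Wx in(("top",W),("side",Ws)):
    print(nm)
    rect('case',(cx-.09,cx+.09,cy-.07,cy+.09),.038,.055,Wx)
    rect('bail',(cx-.09,cx+.09,cy-.07,cy+.12),.09,.14,Wx)
    kx,ky,_=P(445,257)
    rect('keep all',(kx-.05,kx+.2,ky-.08,ky+.1),.006,.06,Wx)
    rect('keep grip',(kx-.05,kx+.2,ky-.08,ky+.1),.024,.06,Wx)
    rx,ry,_=P(311,215)
    rect('rack',(rx-.1,rx+.08,ry-.07,ry+.07),.002,.02,Wx)
    rect('panel',(rx,rx+.1,ry-.07,ry+.07),.04,.1,Wx)
    rect('eyeL',(rx-.1,rx-.02,ry,ry+.1),.055,.1,Wx)
    rect('eyeR',(rx-.1,rx-.02,ry-.1,ry),.055,.1,Wx)
```

```text
case [0.442 0.266 0.046]
caseL [0.474 0.301 0.048]
handle [0.459 0.282 0.111]
rack [0.568 0.003 0.002]
panel [0.611 0.003 0.073]
eye1 [0.529 0.057 0.006]
eye2 [ 0.521 -0.047  0.005]
can [ 0.547 -0.121  0.149]
carton [0.577 0.141 0.035]
keepgrip [ 0.454 -0.31   0.031]
bottle [0.731 0.12  0.188]
bench [0.511 0.207 0.   ]
top
case 746 [457.8 281.4] [96.3 60.7] 41.0 zmed 0.0455 mean [0.455 0.279 0.046]
bail 162 [460.8 284.2] [ 9.4 63.7] 40.2 zmed 0.1204 mean [0.46  0.284 0.117]
keep all 333 [ 512.5 -294.8] [142.1 110.7] 52.8 zmed 0.0116 mean [ 0.495 -0.3    0.018]
keep grip 127 [ 455.2 -312.4] [41.1 16.6] 15.4 zmed 0.0304 mean [ 0.455 -0.312  0.03 ]
rack 1737 [557.5   2.9] [139.6 178.8] 89.8 zmed 0.0043 mean [0.561 0.006 0.006]
panel 211 [612.9   2.2] [83.1  7.5] 84.4 zmed 0.078 mean [0.612 0.002 0.071]
eyeL 39 [526.4  60.9] [ 5.7 31. ] 83.2 zmed 0.0867 mean [0.526 0.061 0.084]
eyeR 64 [528.8 -62.5] [27.4 74.4] 27.1 zmed 0.0861 mean [ 0.523 -0.057  0.082]
side
case 367 [433.9 276.8] [152.  84.] 9.0 zmed 0.0457 mean [0.453 0.275 0.045]
bail 163 [458.7 283.1] [13.1 68.2] 43.7 zmed 0.1129 mean [0.46  0.282 0.112]
keep all 736 [ 514.3 -296.8] [166.3  17.7] 15.1 zmed 0.0132 mean [ 0.485 -0.307  0.018]
keep grip 268 [ 453.7 -312.9] [40.7 17.3] 15.1 zmed 0.0308 mean [ 0.453 -0.315  0.03 ]
rack 579 [561.1   6.1] [132.6 171.2] 89.7 zmed 0.0041 mean [ 0.58  -0.006  0.006]
panel 131 [611.4   1.3] [87.   6.3] 84.2 zmed 0.0798 mean [ 0.609 -0.012  0.073]
eyeL 92 [525.   59.8] [ 8.  30.8] 84.7 zmed 0.0738 mean [0.525 0.06  0.074]
eyeR 66 [510.1 -38.5] [ 7.5 19.9] 86.9 zmed 0.0758 mean [ 0.509 -0.039  0.076]
```

View pics/crop1.png

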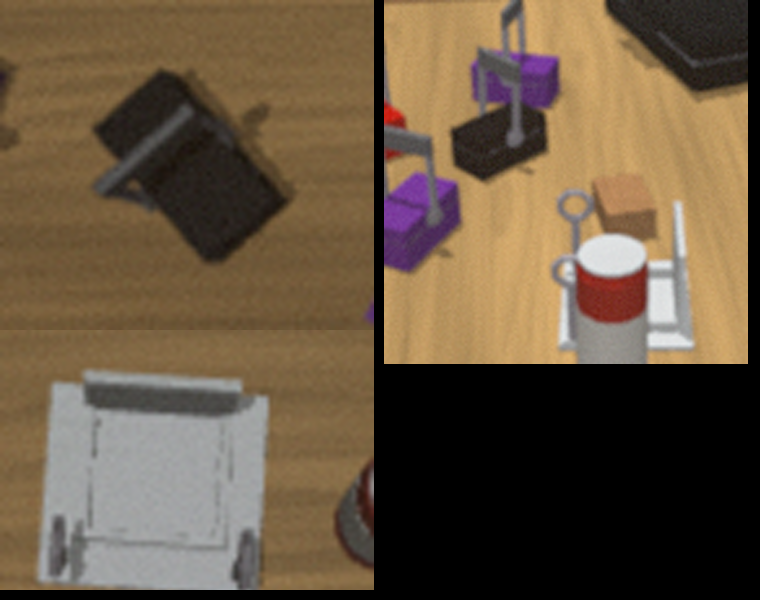

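The crop confirms the black kit case at top-view (198,262), with its handle upright. Measured values, all consistent with the given sizes:

| Item | Measurement |
|---|---|
| Bail grip | about (0.461, 0.284) |
| Case axis | 41° |
| Rack centre | about (0.574, 0.0055), yaw −5.6° |
| Keeper grip | (0.4545, −0.3126), axis 15° |

I'm moving to the case now.

>>> play_rows:
  rows:
    - [[0,0,0.12,0.016,0.038,0.01,0],[0,0,0.24,0.032,0.076,0.02,0],[0,0,0.36,0.048,0.114,0.02,0],[0,0,0.48,0.064,0.152,0.02,0],[0,0,0.6,0.08,0.19,0.02,0]]

```text
time_s: 0.52
eef_pos: [0.3118, -0.3614, 0.25]
tcp_rot: [-180.0, 0.1, -32.6]
wrist_force: [0.9, 0.0, 0.3]
grip_width: 0.0854
```

>>> play_rows:
  rows:
    - [[0,0,0.12,0.016,0.038,0,0],[0,0,0.24,0.032,0.076,0,0],[0,0,0.36,0.048,0.114,0,0],[0,0,0.48,0.064,0.152,0,0],[0,0,0.6,0.08,0.19,0,0]]

```text
time_s: 0.93
eef_pos: [0.3919, -0.1693, 0.2498]
tcp_rot: [-180.0, 0.1, 2.1]
wrist_force: [0.2, 0.5, -0.0]
grip_width: 0.0855
```

>>> play_rows:
  rows:
    - [[0,0,0.12,0.005,0.04,0,0],[0,0,0.24,0.01,0.08,0,0],[0,0,0.36,0.015,0.12,0,0],[0,0,0.48,0.02,0.16,0,0],[0,0,0.6,0.025,0.2,0,0]]

```text
time_s: 1.35
eef_pos: [0.4164, 0.0326, 0.2496]
tcp_rot: [-180.0, 0.1, 36.8]
wrist_force: [1.0, -1.0, 0.1]
grip_width: 0.0855
```

>>> play_rows:
  rows:
    - [[0,0,0.07,0.007,0.04,0,0],[0,0,0.07,0.014,0.08,0,0],[0,0,0.07,0.021,0.12,0,0],[0,0,0.07,0.028,0.16,0,0],[0,0,0.07,0.035,0.2,0,0]]

```text
time_s: 1.77
eef_pos: [0.451, 0.2349, 0.2493]
tcp_rot: [-180.0, 0.1, 40.9]
wrist_force: [1.9, -0.3, 0.1]
grip_width: 0.0853
```

>>> play_rows:
  rows:
    - [[0,0,0,0.005,0.025,0,0],[0,0,0,0.009,0.05,0,0],[0,0,0,0.009,0.051,-0.02,0],[0,0,0,0.009,0.051,-0.045,0],[0,0,0,0.009,0.051,-0.065,0]]

```text
time_s: 2.18
eef_pos: [0.4595, 0.2864, 0.1825]
tcp_rot: [-180.0, 0.2, 40.9]
wrist_force: [0.3, -1.5, -0.8]
grip_width: 0.0856
```

Run:
```python
from h import *
im,d=cap('side'); W=cloud('side',d); save(im,'c1.png',(160,90,330,250),3)
print(r.state()['eef_pos'],r.state()['tcp_rot'])
```

```text
[0.45721593 0.28497016 0.17756719] [-179.86746958    0.56642153   40.90805688]
```

View pics/c1.png

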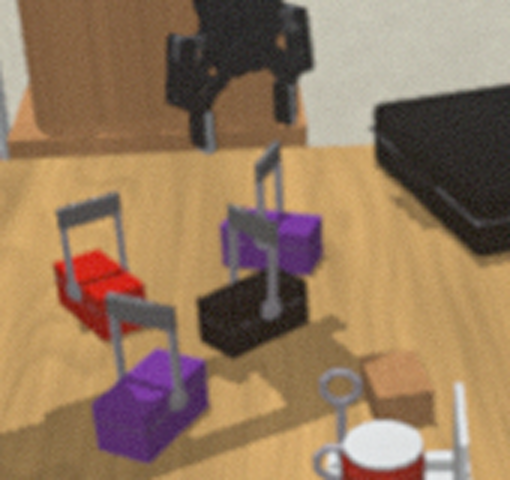

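The gripper is above the black case's handle, aligned, with the fingers either side of the plate, and the neighbouring cases are clear. Next I descend and close.

>>> play_rows:
  rows:
    - [[0,0,0,0.003,-0.001,-0.03,0],[0,0,0,0.003,-0.001,-0.055,0],[0,0,0,0.003,-0.001,-0.075,0],[0,0,0,0.003,-0.001,-0.083,0],[0,0,0,0.003,-0.001,-0.083,0]]

```text
time_s: 2.65
eef_pos: [0.4586, 0.2831, 0.0924]
tcp_rot: [-179.8, 0.8, 40.9]
wrist_force: [-0.6, 0.0, 0.7]
grip_width: 0.0853
```

>>> play_rows:
  rows:
    - [[0,0,0,0,0,0,120],[0,0,0,0,0,0,200],[0,0,0,0,0,0,255],[0,0,0,0,0,0,255],[0,0,0,0,0,0,255]]

```text
time_s: 3.07
eef_pos: [0.4593, 0.2834, 0.0936]
tcp_rot: [-179.8, 0.7, 40.9]
wrist_force: [-0.2, -0.1, 0.7]
grip_width: 0.0255
```

>>> play_rows:
  rows:
    - [[0,0,0,0,0,0,255],[0,0,0,0,0,0,255],[0,0,0,0,0,0,255],[0,0,0,0,0,0,255],[0,0,0,0,0,0,255]]

```text
time_s: 3.48
eef_pos: [0.4588, 0.2828, 0.0944]
tcp_rot: [-179.8, 0.8, 40.9]
wrist_force: [-5.1, -4.5, 10.2]
grip_width: 0.007
```

>>> play_rows:
  rows:
    - [[0,0,0,0,0,0.01,255],[0,0,0,0,0,0.025,255],[0,0,0,0,0,0.045,255],[0,0,0,0,0,0.065,255],[0,0,0,0,0,0.085,255]]

```text
time_s: 3.9
eef_pos: [0.4582, 0.2826, 0.1799]
tcp_rot: [-179.8, 0.9, 40.9]
wrist_force: [1.1, 0.7, -6.0]
grip_width: 0.0069
```

>>> play_rows:
  rows:
    - [[0,0,0,0,0,0.02,255],[0,0,0,0,0,0.04,255],[0,0,0,0,0,0.055,255],[0,0,0,0,0,0.065,255],[0,0,0,0,0,0.065,255]]

```text
time_s: 4.32
eef_pos: [0.4591, 0.2831, 0.2474]
tcp_rot: [-179.9, 0.7, 40.9]
wrist_force: [0.6, 0.4, -5.5]
grip_width: 0.0069
```

>>> play_rows:
  rows:
    - [[0,0,0,0,0,0,255],[0,0,0,0,0,0,255],[0,0,0,0,0,0,255],[0,0,0,0,0,0,255],[0,0,0,0,0,0,255]]

```text
time_s: 4.73
eef_pos: [0.4586, 0.2829, 0.2464]
tcp_rot: [-179.8, 0.8, 40.9]
wrist_force: [0.3, -0.3, -5.6]
grip_width: 0.007
```

Run:
```python
from h import *
im,d=cap('side'); W=cloud('side',d); save(im,'c2.png',(160,60,330,230),3)
s=r.state(); print(s['eef_pos'],s['tcp_rot'],s['wrist_force'],s['moment'])
e=s['eef_pos']
g=im.astype(int); dark=(g.max(2)<60)
h=np.array([np.cos(np.radians(41)),np.sin(np.radians(41))])
for n in('side','top'):
    if n=='top': im,d=cap('top'); W=cloud('top',d)
    L=(W[...,:2]-e[:2])@h; Y=(W[...,:2]-e[:2])@np.array([-h[1],h[0]])
    m=(abs(L)<.09)&(abs(Y)<.035)&(W[...,2]>.06)&(W[...,2]<e[2]-.03)
    for a in np.arange(-.08,.09,.01):
        k=m&(L>=a)&(L<a+.01)
        if k.sum()>3: print(n,round(a,3),k.sum(),np.round(np.percentile(W[k][:,2],[2,50,98]),3))
```

```text
[0.45875166 0.28296816 0.24666681] [-179.83637222    0.76132582   40.8941312 ] [ 0.01086531 -0.02752936 -6.06852522] [ 0.00925149 -0.01585383 -0.00119018]
side -0.04 78 [0.151 0.16  0.167]
side -0.03 118 [0.146 0.17  0.181]
side -0.02 129 [0.14  0.183 0.192]
side -0.01 193 [0.134 0.195 0.213]
side -0.0 122 [0.138 0.205 0.216]
side 0.01 73 [0.15  0.186 0.216]
side 0.02 52 [0.164 0.191 0.215]
side 0.03 47 [0.174 0.197 0.214]
side 0.04 19 [0.187 0.198 0.209]
side 0.05 6 [0.195 0.2   0.202]
top -0.04 103 [0.155 0.161 0.169]
top -0.03 104 [0.153 0.172 0.181]
top -0.02 94 [0.147 0.184 0.194]
top -0.01 99 [0.137 0.197 0.208]
top -0.0 39 [0.146 0.207 0.215]
top 0.01 8 [0.164 0.179 0.21 ]
top 0.02 15 [0.168 0.189 0.215]
top 0.03 10 [0.175 0.191 0.208]
top 0.04 21 [0.186 0.212 0.214]
top 0.05 14 [0.201 0.205 0.209]
```

View pics/c2.png

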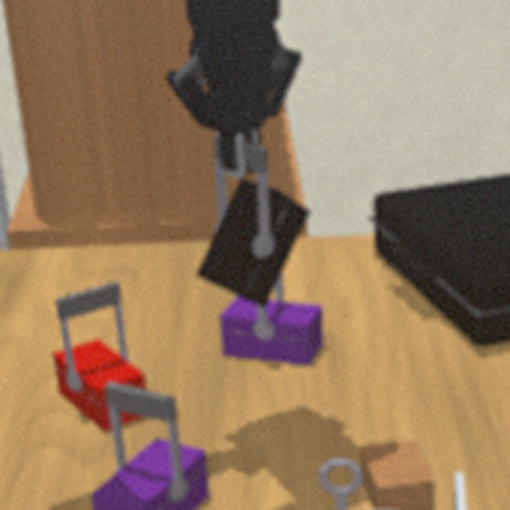

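The lifted case dips at the end facing −x,−y (heading about −139°). Its top face slopes about 48° and the low edge is below the hinge, at about pixel (262,300) of this crop. I'll turn to tool yaw 84.4° so the heavy end heads along rack −y, and carry it above the tray.

>>> play_rows:
  rows:
    - [[0,0,0.02,0.003,-0.006,0,255],[0,0,0.06,0.009,-0.018,0,255],[0,0,0.11,0.017,-0.036,0,255],[0,0,0.17,0.026,-0.056,0,255],[0,0,0.23,0.035,-0.076,0,255]]

```text
time_s: 5.25
eef_pos: [0.494, 0.2064, 0.2467]
tcp_rot: [-179.8, 0.7, 54.3]
wrist_force: [0.4, 0.4, -6.1]
grip_width: 0.0071
```

>>> play_rows:
  rows:
    - [[0,0,0.06,0.009,-0.02,0,255],[0,0,0.12,0.018,-0.04,0,255],[0,0,0.18,0.027,-0.06,0,255],[0,0,0.24,0.036,-0.08,0,255],[0,0,0.3,0.045,-0.1,0,255]]

```text
time_s: 5.67
eef_pos: [0.5393, 0.1054, 0.2466]
tcp_rot: [-179.8, 0.8, 71.6]
wrist_force: [-0.4, 0.4, -5.9]
grip_width: 0.0068
```

>>> play_rows:
  rows:
    - [[0,0,0.06,0.009,-0.02,0,255],[0,0,0.11,0.018,-0.038,0,255],[0,0,0.16,0.025,-0.054,0,255],[0,0,0.2,0.03,-0.065,0,255],[0,0,0.22,0.033,-0.071,0,255]]

```text
time_s: 6.08
eef_pos: [0.5727, 0.0326, 0.2462]
tcp_rot: [-179.8, 0.8, 84.3]
wrist_force: [-0.3, 0.8, -6.0]
grip_width: 0.0074
```

```bash
cat > rack.py <<'E'
from h import *
from scipy.optimize import minimize
# rack pose from start clouds: plate outline ±62?, panel, kerbs -> use panel & eyelet points
e=lambda a:np.array([[np.cos(a),-np.sin(a)],[np.sin(a),np.cos(a)]])
for n in('top','side'):
    W=np.load(n+'0.npz')['W'].reshape(-1,3); W=W[~np.isnan(W[:,0])]
    L=(W[:,:2]-[.5744,.0055])@e(np.radians(-5.6))
    k=(abs(L[:,0])<.09)&(abs(L[:,1])<.07)&(W[:,2]>.0025)&(W[:,2]<.02)
    print(n,'plate x',np.round(np.percentile(L[k,0],[1,99]),4),'y',np.round(np.percentile(L[k,1],[1,99]),4))
    k=(abs(L[:,0]-.04)<.03)&(abs(L[:,1])<.06)&(W[:,2]>.03)&(W[:,2]<.1)
    print(' panel x',np.round(np.percentile(L[k,0],[2,50,98]),4),'y',np.round(np.percentile(L[k,1],[1,99]),4))
    for s in(1,-1):
        k=(abs(L[:,0]+.054)<.025)&(abs(L[:,1]-s*.05)<.015)&(W[:,2]>.055)&(W[:,2]<.1)
        print(' eye',s,k.sum(),np.round(np.percentile(L[k,0],[2,50,98]),4),'y',np.round(np.percentile(L[k,1],[2,50,98]),4),'z',np.round(np.percentile(W[k,2],[2,50,98]),4))
E
python3 rack.py
python3 - <<'E'
from h import *
s=r.state(); print(s['eef_pos'],s['tcp_rot'],s['wrist_force'],s['qpos'])
E
```

```text
top plate x [-0.0802  0.0821] y [-0.0644  0.0624]
 panel x [0.0353 0.0364 0.042 ] y [-0.0406  0.042 ]
 eye 1 39 [-0.0682 -0.0533 -0.0382] y [0.0476 0.0503 0.0534] z [0.0608 0.0867 0.0927]
 eye -1 43 [-0.0684 -0.0531 -0.0384] y [-0.0521 -0.0485 -0.0464] z [0.0635 0.0863 0.0947]
side plate x [-0.0663  0.048 ] y [-0.0621  0.0615]
 panel x [0.0341 0.0362 0.0402] y [-0.0432  0.0422]
 eye 1 92 [-0.0696 -0.0535 -0.0391] y [0.046  0.0495 0.0527] z [0.0576 0.0738 0.0904]
 eye -1 66 [-0.0694 -0.061  -0.0498] y [-0.0535 -0.0511 -0.0466] z [0.0569 0.0758 0.0918]
[0.57271121 0.03262138 0.24623494] [-179.81775954    0.78411194   84.30057635] [-0.34169749  0.75471892 -6.01321153] [ -1.37047571   3.36028781  88.08790959  -0.76828419  88.79283831
 -85.65200335]
```

>>> play_rows:
  rows:
    - [[0,0,0,0,0.001,-0.01,255],[0,0,0,0,0.001,-0.03,255],[0,0,0,0,0.001,-0.05,255],[0,0,0,0,0.001,-0.065,255],[0,0,0,0,0.001,-0.08,255]]

```text
time_s: 6.5
eef_pos: [0.5717, 0.0342, 0.1639]
tcp_rot: [-179.7, 0.8, 84.3]
wrist_force: [0.2, -0.3, -5.2]
grip_width: 0.0072
```

>>> play_rows:
  rows:
    - [[0,0,0,0,0,-0.012,255],[0,0,0,0,0,-0.022,255],[0,0,0,0,0,-0.03,255],[0,0,0,0,0,-0.034,255],[0,0,0,0,0,-0.034,255]]

```text
time_s: 6.92
eef_pos: [0.5712, 0.0344, 0.1289]
tcp_rot: [-179.6, 0.8, 84.3]
wrist_force: [0.1, 0.4, -6.7]
grip_width: 0.0068
```

```bash
cat > look.py <<'E'
from h import *
import sys
e=lambda a:np.array([[np.cos(a),-np.sin(a)],[np.sin(a),np.cos(a)]])
s=r.state(); q=(s['eef_pos'][:2]-[.5744,.0055])@e(np.radians(-5.6)); print('tcp rack',np.round(q,4),s['eef_pos'][2].round(4),s['wrist_force'].round(1),s['tcp_rot'].round(1),s['time_s'])
for n in('side','top'):
    im,d=cap(n); W=cloud(n,d)
    if n=='side': save(im,sys.argv[1],(220,140,360,280),4)
    L=(W[...,:2]-[.5744,.0055])@e(np.radians(-5.6)); z=W[...,2]
    dark=(im.max(2)<75)&(abs(L[...,0])<.03)&(abs(L[...,1])<.1)&(z>.006)&(z<.115)
    for a in np.arange(-.08,.1,.01):
        k=dark&(L[...,1]>=a)&(L[...,1]<a+.01)
        if k.sum()>5: print(n,round(a,3),k.sum(),'z',np.round(np.percentile(z[k],[2,50,98]),3),'x',np.round(np.percentile(L[k][:,0],[2,98]),3))
E
python3 look.py c3.png
```

```text
tcp rack [-0.006   0.0284] 0.1289 [ 0.1  0.4 -6.7] [-179.6    0.8   84.3] 6.9167
side -0.01 16 z [0.035 0.049 0.056] x [0.011 0.014]
side -0.0 20 z [0.023 0.062 0.068] x [0.002 0.014]
side 0.01 92 z [0.065 0.072 0.078] x [-0.029  0.014]
side 0.02 128 z [0.073 0.081 0.088] x [-0.029  0.014]
side 0.03 109 z [0.085 0.091 0.097] x [-0.029  0.014]
side 0.04 126 z [0.094 0.101 0.107] x [-0.03   0.014]
side 0.05 24 z [0.104 0.106 0.108] x [-0.03   0.013]
top -0.02 19 z [0.042 0.045 0.051] x [-0.028  0.003]
top -0.01 59 z [0.045 0.051 0.057] x [-0.029  0.005]
top -0.0 52 z [0.055 0.062 0.068] x [-0.03 -0.  ]
top 0.01 40 z [0.065 0.071 0.079] x [-0.029 -0.007]
top 0.02 16 z [0.076 0.08  0.085] x [-0.028 -0.012]
top 0.03 19 z [0.051 0.095 0.099] x [-0.03  -0.016]
top 0.04 29 z [0.095 0.102 0.109] x [-0.03  -0.016]
top 0.05 34 z [0.079 0.108 0.112] x [-0.03  -0.011]
top 0.06 48 z [0.079 0.1   0.107] x [-0.03  -0.004]
top 0.07 54 z [0.079 0.091 0.098] x [-0.03  -0.001]
top 0.08 40 z [0.076 0.083 0.088] x [-0.029  0.002]
```

View pics/c3.png

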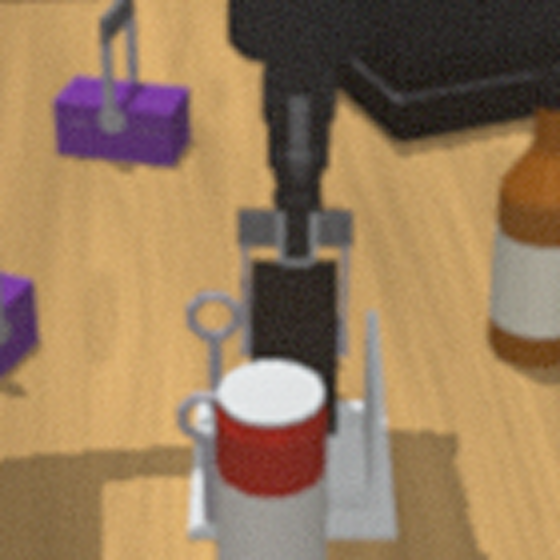

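Tilt is now about 45°, the case is clear of the kerbs and panel, and the low edge sits at roughly rack y +20, about 7 mm above the floor. Next I set the edge down.

>>> play_rows:
  rows:
    - [[0,0,0,0.001,0.003,-0.002,255],[0,0,0,0.001,0.003,-0.004,255],[0,0,0,0.001,0.003,-0.006,255],[0,0,0,0.001,0.003,-0.007,255],[0,0,0,0.001,0.003,-0.007,255]]

```text
time_s: 7.43
eef_pos: [0.573, 0.0373, 0.1233]
tcp_rot: [-179.7, 0.8, 84.3]
wrist_force: [-0.6, -0.3, -5.2]
grip_width: 0.0072
```

```bash
python3 look.py c4.png | grep -v top
```

```text
tcp rack [-0.0045  0.0315] 0.1233 [-0.6 -0.3 -5.2] [-179.7    0.8   84.3] 7.4333
side -0.01 19 z [0.03  0.041 0.046] x [0.011 0.016]
side -0.0 19 z [0.019 0.052 0.059] x [0.009 0.016]
side 0.01 39 z [0.057 0.064 0.069] x [-0.012  0.015]
side 0.02 128 z [0.065 0.072 0.078] x [-0.03   0.016]
side 0.03 128 z [0.075 0.083 0.091] x [-0.03   0.014]
side 0.04 116 z [0.086 0.093 0.1  ] x [-0.03   0.014]
side 0.05 60 z [0.097 0.101 0.104] x [-0.027  0.015]
```

>>> play_rows:
  rows:
    - [[0,0,0,0,0,-0.0012,255],[0,0,0,0,-0.002,-0.001,255],[0,0,0,-0.0003,-0.004,-0.0008,255],[0,0,0,-0.0005,-0.006,-0.0006,255],[0,0,0,-0.001,-0.008,-0.0005,255]]

```text
time_s: 7.95
eef_pos: [0.5721, 0.0289, 0.1231]
tcp_rot: [-179.8, 0.8, 84.3]
wrist_force: [-0.3, -0.2, -6.3]
grip_width: 0.0074
```

```bash
python3 look.py c5.png | grep -v top
```

```text
tcp rack [-0.0046  0.0231] 0.1231 [-0.3 -0.2 -6.3] [-179.8    0.8   84.3] 7.95
side -0.02 17 z [0.035 0.041 0.049] x [0.011 0.016]
side -0.01 18 z [0.021 0.05  0.057] x [0.011 0.016]
side -0.0 20 z [0.057 0.062 0.066] x [0.006 0.015]
side 0.01 95 z [0.065 0.072 0.077] x [-0.027  0.016]
side 0.02 135 z [0.073 0.081 0.088] x [-0.029  0.016]
side 0.03 134 z [0.085 0.092 0.099] x [-0.029  0.016]
side 0.04 68 z [0.095 0.1   0.104] x [-0.029  0.014]
```

There was no contact yet: the case still hangs with its full weight on the wrist. I'll go back and lower it further.

>>> play_rows:
  rows:
    - [[0,0,0,0.0003,0.004,0,255],[0,0,0,0.0008,0.008,0,255],[0,0,0,0.001,0.009,-0.001,255],[0,0,0,0.001,0.009,-0.002,255],[0,0,0,0.001,0.009,-0.003,255]]

```text
time_s: 8.47
eef_pos: [0.574, 0.0383, 0.1216]
tcp_rot: [-179.9, 0.7, 84.3]
wrist_force: [-2.8, 2.3, 9.9]
grip_width: 0.0068
```

>>> play_rows:
  rows:
    - [[0,0,0,0,0,0,255],[0,0,0,0,0,-0.001,255],[0,0,0,0,0,-0.001,255],[0,0,0,0,0,-0.001,255]]

```text
time_s: 8.8
eef_pos: [0.5748, 0.0385, 0.1217]
tcp_rot: [-180.0, 0.7, 84.3]
wrist_force: [-0.1, 1.0, 5.3]
grip_width: 0.0068
```

```bash
python3 look.py c6.png | grep -v top
```

```text
tcp rack [-0.0028  0.0329] 0.1217 [-0.1  1.   5.3] [-180.     0.7   84.3] 8.8
side -0.01 16 z [0.031 0.038 0.047] x [0.012 0.016]
side -0.0 18 z [0.026 0.047 0.053] x [0.012 0.016]
side 0.01 44 z [0.017 0.06  0.066] x [-0.005  0.017]
side 0.02 116 z [0.062 0.07  0.078] x [-0.027  0.016]
side 0.03 126 z [0.071 0.08  0.088] x [-0.027  0.017]
side 0.04 122 z [0.083 0.09  0.097] x [-0.027  0.017]
side 0.05 70 z [0.093 0.098 0.102] x [-0.027  0.017]
```

Contact is confirmed: net force about 11 N, hinge about 59 mm above the floor. Now I carry the hinge over the edge.

>>> play_rows:
  rows:
    - [[0,0,0,0,-0.002,0,255],[0,0,0,0,-0.004,0.0002,255],[0,0,0,-0.001,-0.006,0.0003,255],[0,0,0,-0.001,-0.008,0.0003,255],[0,0,0,-0.001,-0.01,0.0003,255]]

```text
time_s: 9.32
eef_pos: [0.5738, 0.028, 0.122]
tcp_rot: [-180.0, 0.7, 84.3]
wrist_force: [-1.0, -0.7, 2.6]
grip_width: 0.0073
```

```bash
python3 look.py c7.png | grep -v top
```

```text
tcp rack [-0.0028  0.0223] 0.122 [-1.  -0.7  2.6] [-180.     0.7   84.3] 9.3167
side -0.01 23 z [0.031 0.04  0.049] x [0.011 0.016]
side -0.0 27 z [0.046 0.056 0.066] x [0.006 0.016]
side 0.01 131 z [0.06  0.072 0.081] x [-0.028  0.018]
side 0.02 159 z [0.075 0.086 0.097] x [-0.027  0.016]
side 0.03 133 z [0.078 0.099 0.106] x [-0.03   0.016]
```

It's pivoting: tilt about 55°, edge holding at rack y ≈ 24. I carry on along the arc.

>>> play_rows:
  rows:
    - [[0,0,0,0,-0.003,-0.0002,255],[0,0,0,-0.0005,-0.006,-0.0007,255],[0,0,0,-0.001,-0.009,-0.0014,255],[0,0,0,-0.001,-0.012,-0.0022,255],[0,0,0,-0.0015,-0.014,-0.003,255]]

```text
time_s: 9.83
eef_pos: [0.5723, 0.013, 0.119]
tcp_rot: [-180.0, 0.8, 84.2]
wrist_force: [-2.2, -2.5, 4.5]
grip_width: 0.0072
```

```bash
python3 look.py c8.png | grep -v top
```

```text
tcp rack [-0.0028  0.0073] 0.119 [-2.2 -2.5  4.5] [-180.     0.8   84.2] 9.8333
side -0.02 29 z [0.02  0.03  0.043] x [0.011 0.016]
side -0.01 59 z [0.041 0.062 0.077] x [0.005 0.018]
side -0.0 260 z [0.073 0.088 0.107] x [-0.029  0.018]
side 0.01 77 z [0.094 0.105 0.109] x [-0.027  0.018]
side 0.02 11 z [0.103 0.104 0.106] x [-0.027  0.016]
side 0.03 9 z [0.101 0.102 0.103] x [-0.027  0.016]
side 0.04 9 z [0.098 0.099 0.1  ] x [-0.027  0.016]
```

Tilt is about 71°, with the edge still at y ≈ +25.7 mm. One more stretch to upright.

>>> play_rows:
  rows:
    - [[0,0,0,-0.0003,-0.004,-0.0012,255],[0,0,0,-0.0008,-0.008,-0.003,255],[0,0,0,-0.0011,-0.012,-0.005,255],[0,0,0,-0.0015,-0.0155,-0.007,255],[0,0,0,-0.0018,-0.019,-0.0083,255]]

```text
time_s: 10.35
eef_pos: [0.5707, -0.0057, 0.1106]
tcp_rot: [180.0, 0.7, 84.2]
wrist_force: [-3.6, 4.5, 11.1]
grip_width: 0.007
```

```bash
python3 look.py c9.png
python3 - <<'E'
import cv2
E
```

```text
tcp rack [-0.0026 -0.0116] 0.1106 [-3.6  4.5 11.1] [180.    0.7  84.2] 10.35
side -0.03 176 z [0.014 0.088 0.101] x [-0.027  0.018]
side -0.02 84 z [0.008 0.099 0.101] x [-0.029  0.017]
side -0.01 33 z [0.098 0.1   0.102] x [-0.029  0.017]
side -0.0 27 z [0.099 0.1   0.102] x [-0.029  0.018]
side 0.01 8 z [0.098 0.1   0.101] x [-0.027  0.015]
top -0.03 14 z [0.01  0.098 0.103] x [-0.029 -0.006]
top -0.02 17 z [0.03  0.095 0.104] x [-0.029 -0.017]
top -0.01 33 z [0.017 0.09  0.104] x [-0.028 -0.017]
top -0.0 50 z [0.012 0.098 0.104] x [-0.028 -0.014]
top 0.01 60 z [0.019 0.1   0.105] x [-0.028 -0.008]
top 0.02 29 z [0.012 0.06  0.102] x [-0.028  0.001]
top 0.09 6 z [0.01  0.019 0.037] x [-0.026 -0.014]
```

View pics/c9.png

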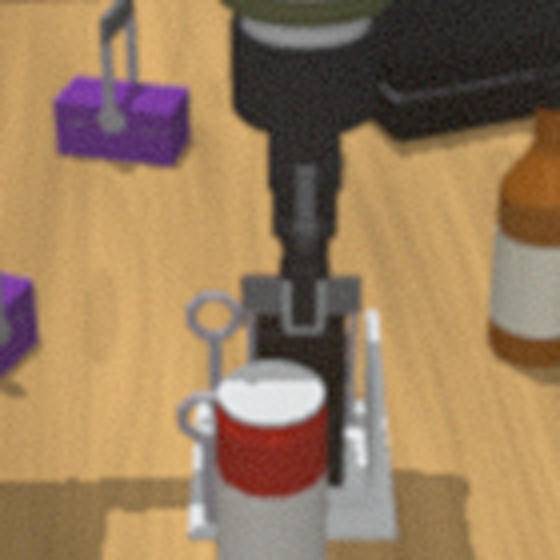

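The case is upright: its top is level at z 0.100 over y −30…+20 mm, and the tray is clear. Now I release and withdraw upward.

>>> play_rows:
  rows:
    - [[0,0,0,0,0,0.0005,255],[0,0,0,0,0,0.0005,200],[0,0,0,0,0,0.0005,120],[0,0,0,0,0,0.0005,60],[0,0,0,0,0,0.0005,60]]

```text
time_s: 10.87
eef_pos: [0.5706, -0.0058, 0.1113]
tcp_rot: [-180.0, 0.7, 84.2]
wrist_force: [0.3, 0.8, 0.0]
grip_width: 0.054
```

>>> play_rows:
  rows:
    - [[0,0,0,0,0,0,60],[0,0,0,0,0,0.008,60],[0,0,0,0,0,0.025,60],[0,0,0,0,0,0.05,60],[0,0,0,0,0,0.085,60]]

```text
time_s: 11.28
eef_pos: [0.5687, -0.0057, 0.1948]
tcp_rot: [-179.7, 0.7, 84.2]
wrist_force: [0.1, -0.1, -0.7]
grip_width: 0.0653
```

>>> play_rows:
  rows:
    - [[0,0,0,0,0,0.02,0],[0,0,0,0,0,0.04,0],[0,0,0,0,0,0.04,0],[0,0,0,0,0,0.04,0]]

```text
time_s: 11.62
eef_pos: [0.5697, -0.0057, 0.2369]
tcp_rot: [-179.9, 0.7, 84.2]
wrist_force: [0.2, 0.0, -1.0]
grip_width: 0.0854
```

```bash
python3 look.py c10.png
```

```text
tcp rack [-0.0035 -0.0116] 0.2369 [ 0.2  0.  -1. ] [-179.9    0.7   84.2] 11.6167
side -0.03 172 z [0.013 0.082 0.101] x [-0.026  0.018]
side -0.02 82 z [0.01  0.099 0.101] x [-0.029  0.017]
side -0.01 53 z [0.098 0.1   0.101] x [-0.029  0.017]
side -0.0 54 z [0.098 0.1   0.101] x [-0.027  0.017]
side 0.01 16 z [0.098 0.1   0.101] x [-0.026  0.015]
top -0.03 18 z [0.01  0.098 0.101] x [-0.028  0.003]
top -0.02 35 z [0.041 0.099 0.104] x [-0.028  0.005]
top -0.01 67 z [0.019 0.099 0.103] x [-0.028  0.007]
top -0.0 94 z [0.019 0.098 0.103] x [-0.028  0.011]
top 0.01 103 z [0.023 0.098 0.103] x [-0.028  0.016]
top 0.02 41 z [0.023 0.098 0.103] x [-0.028  0.016]
```

View pics/c10.png

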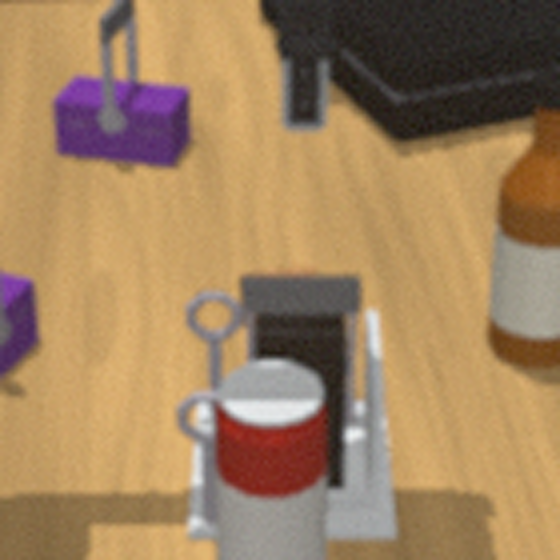

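The released case stands on end with its handle upright and top flat at z ≈ 0.100. Its mid sits at about rack (−5, +1) mm. Next is the keeper: I'll approach at yaw 105° and later insert from the left, away from the can.

>>> play_rows:
  rows:
    - [[0,0,0.037,-0.011,-0.031,0,0],[0,0,0.073,-0.023,-0.061,0,0],[0,0,0.11,-0.034,-0.092,0,0],[0,0,0.147,-0.046,-0.123,0,0],[0,0,0.183,-0.057,-0.153,0,0]]

```text
time_s: 12.13
eef_pos: [0.5096, -0.1595, 0.2321]
tcp_rot: [-179.5, 0.6, 94.8]
wrist_force: [1.1, -0.4, 0.2]
grip_width: 0.0851
```

>>> play_rows:
  rows:
    - [[0,0,0.037,-0.011,-0.031,0,0],[0,0,0.073,-0.023,-0.061,0,0],[0,0,0.11,-0.034,-0.092,0,0],[0,0,0.147,-0.046,-0.123,-0.02,0],[0,0,0.183,-0.057,-0.153,-0.05,0]]

```text
time_s: 12.55
eef_pos: [0.4532, -0.3136, 0.1848]
tcp_rot: [-179.6, 0.8, 105.4]
wrist_force: [0.4, -0.6, 0.5]
grip_width: 0.0856
```

>>> play_rows:
  rows:
    - [[0,0,0,0,0,-0.035,0],[0,0,0,0,0,-0.07,0],[0,0,0,0,0,-0.1,0],[0,0,0,0,0,-0.12,0],[0,0,0,0,0,-0.12,0]]

```text
time_s: 12.97
eef_pos: [0.4486, -0.3101, 0.0574]
tcp_rot: [-179.2, 0.3, 105.4]
wrist_force: [-1.0, 0.5, -0.6]
grip_width: 0.0858
```

Run:
```python
from h import *
s=r.state(); print(s['eef_pos'],s['tcp_rot'],s['qpos'].round(1))
im,d=cap('side'); W=cloud('side',d)
m=(abs(W[...,0]-.455)<.06)&(abs(W[...,1]+.313)<.05)&(W[...,2]>.022)&(W[...,2]<.04)
q=cv2.minAreaRect((W[m][:,:2]*1000).astype(np.float32)); print(m.sum(),q)
m=(W[...,0]>.48)&(W[...,0]<.64)&(abs(W[...,1]+.295)<.05)&(W[...,2]>.006)&(W[...,2]<.014)
q=cv2.fitLine((W[m][:,:2]*1000).astype(np.float32),2,0,.01,.01).ravel(); print(m.sum(),q,np.degrees(np.arctan2(q[1],q[0])), W[m][:,0].max())
```

```text
[ 0.44859656 -0.31008033  0.05735129] [-179.20395932    0.26756471  105.36706776] [ -39.5    8.3  103.3   -0.9   68.6 -144.5]
103 ((453.60040283203125, -314.0643310546875), (41.08939743041992, 16.915945053100586), 8.001338005065918)
285 [ 9.6297008e-01  2.6960820e-01  5.3350171e+02 -2.9176056e+02] 15.640953 0.5949049117610976
```

>>> play_rows:
  rows:
    - [[0.004,-0.013,0,0.005,-0.003,-0.012,0],[0.004,-0.013,0,0.0055,-0.0035,-0.028,0],[0.004,-0.013,0,0.0055,-0.0035,-0.042,0],[0.004,-0.013,0,0.0055,-0.0035,-0.05,0],[0.004,-0.013,0,0.0055,-0.0035,-0.05,0]]

```text
time_s: 13.43
eef_pos: [0.4552, -0.3142, 0.0098]
tcp_rot: [180.0, 0.3, 105.4]
wrist_force: [-0.1, 0.6, -1.7]
grip_width: 0.0854
```

>>> play_rows:
  rows:
    - [[0,0,0,0,0,0,100],[0,0,0,0,0,0,180],[0,0,0,0,0,0,255],[0,0,0,0,0,0,255],[0,0,0,0,0,0,255]]

```text
time_s: 13.85
eef_pos: [0.4556, -0.3145, 0.0106]
tcp_rot: [179.9, 0.4, 105.4]
wrist_force: [-0.4, 0.3, -0.7]
grip_width: 0.0258
```

>>> play_rows:
  rows:
    - [[0,0,0,0,0,0,255],[0,0,0,0,0,0,255],[0,0,0,0,0,0,255],[0,0,0,0,0,0,255]]

```text
time_s: 14.18
eef_pos: [0.4558, -0.3147, 0.0109]
tcp_rot: [179.9, 0.4, 105.4]
wrist_force: [0.1, -0.6, 2.3]
grip_width: 0.0147
```

The grip is held: width 14.7 mm, rod axis 5.9 mm below the TCP. Next I lift, carry it to the left of the rack and turn it so the rod points along rack −y.

>>> play_rows:
  rows:
    - [[0,0,0,0,0,0.025,255],[0,0,0,0,0,0.065,255],[0,0,0,0,0,0.105,255],[0,0,0,0,0,0.145,255],[0,0,0,0,0,0.185,255]]

```text
time_s: 14.6
eef_pos: [0.4553, -0.3143, 0.1974]
tcp_rot: [179.9, 0.4, 105.4]
wrist_force: [0.5, 0.2, -1.4]
grip_width: 0.0148
```

>>> play_rows:
  rows:
    - [[0,0,-0.08,0.003,0.02,0.02,255],[0,0,-0.18,0.008,0.05,0.035,255],[0,0,-0.28,0.012,0.08,0.045,255],[0,0,-0.38,0.017,0.11,0.045,255],[0,0,-0.48,0.022,0.14,0.045,255]]

```text
time_s: 15.02
eef_pos: [0.4776, -0.1733, 0.2435]
tcp_rot: [179.8, 0.4, 77.6]
wrist_force: [-0.2, 0.2, -0.6]
grip_width: 0.0149
```

>>> play_rows:
  rows:
    - [[0,0,-0.1,0.004,0.03,0,255],[0,0,-0.2,0.009,0.06,0,255],[0,0,-0.3,0.013,0.09,0,255],[0,0,-0.4,0.017,0.12,0,255],[0,0,-0.5,0.022,0.15,0,255]]

```text
time_s: 15.43
eef_pos: [0.4994, -0.0217, 0.2433]
tcp_rot: [179.8, 0.4, 48.6]
wrist_force: [0.6, -0.0, 0.3]
grip_width: 0.0146
```

>>> play_rows:
  rows:
    - [[0,0,-0.1,0.004,0.03,0,255],[0,0,-0.2,0.009,0.06,0,255],[0,0,-0.3,0.013,0.09,0,255],[0,0,-0.4,0.017,0.12,0,255],[0,0,-0.5,0.022,0.15,0,255]]

```text
time_s: 15.85
eef_pos: [0.521, 0.1298, 0.243]
tcp_rot: [179.8, 0.4, 19.7]
wrist_force: [0.3, -0.3, -0.7]
grip_width: 0.0145
```

>>> play_rows:
  rows:
    - [[0,0,-0.1,0.005,0.03,0,255],[0,0,-0.2,0.01,0.06,0,255],[0,0,-0.3,0.015,0.09,0,255],[0,0,-0.4,0.02,0.11,-0.01,255],[0,0,-0.44,0.022,0.115,-0.03,255]]

```text
time_s: 16.27
eef_pos: [0.5444, 0.2488, 0.2153]
tcp_rot: [-180.0, 0.2, -5.7]
wrist_force: [0.9, 0.1, 0.9]
grip_width: 0.0148
```

>>> play_rows:
  rows:
    - [[0,0,0,0,0,-0.03,255],[0,0,0,0,0,-0.06,255],[0,0,0,0,0,-0.09,255],[0,0,0,0,0,-0.11,255],[0,0,0,0,0,-0.12,255]]

```text
time_s: 16.68
eef_pos: [0.5418, 0.248, 0.0908]
tcp_rot: [179.9, 0.5, -5.7]
wrist_force: [-0.9, 0.0, -0.9]
grip_width: 0.0147
```

>>> play_rows:
  rows:
    - [[0,0,0,0,0,-0.005,255],[0,0,0,0,0,-0.008,255],[0,0,0,0,0,-0.009,255],[0,0,0,0,0,-0.009,255]]

```text
time_s: 17.02
eef_pos: [0.5426, 0.2482, 0.0831]
tcp_rot: [179.9, 0.4, -5.7]
wrist_force: [-0.1, -0.1, -0.5]
grip_width: 0.0144
```

```bash
cat > rod.py <<'E'
from h import *
import sys
e=lambda a:np.array([[np.cos(a),-np.sin(a)],[np.sin(a),np.cos(a)]])
s=r.state(); q=(s['eef_pos'][:2]-[.5744,.0055])@e(np.radians(-5.6)); print('tcp rack',np.round(q,4),s['eef_pos'][2].round(4),s['wrist_force'].round(1),s['tcp_rot'].round(2),s['time_s'])
for n in('side','top'):
    im,d=cap(n); W=cloud(n,d)
    if n=='side': save(im,sys.argv[1],(210,110,380,240),4)
    if n=='top': save(im,'t'+sys.argv[1],(180,160,360,280),4)
    L=(W[...,:2]-[.5744,.0055])@e(np.radians(-5.6)); z=W[...,2]
    m=(abs(L[...,0]+.054)<.02)&(abs(z-.075)<.02)
    for a in np.arange(-.12,.24,.015):
        k=m&(L[...,1]>=a)&(L[...,1]<a+.015)
        if k.sum()>5: print(n,round(a,3),k.sum(),'x',np.round(np.percentile(L[k][:,0],[5,50,95]),4),'z',np.round(np.percentile(z[k],[5,50,95]),4),'ymin',L[k][:,1].min().round(4))
E
python3 rod.py d1.png
```

```text
tcp rack [-0.0553  0.2385] 0.0831 [-0.1 -0.1 -0.5] [179.92   0.42  -5.68] 17.0167
side -0.06 68 x [-0.0693 -0.0608 -0.0519] z [0.0575 0.0758 0.0909] ymin -0.0544
side 0.045 91 x [-0.0694 -0.0535 -0.0392] z [0.0582 0.0736 0.0902] ymin 0.0453
side 0.09 21 x [-0.0595 -0.0548 -0.052 ] z [0.0738 0.0806 0.0822] ymin 0.0901
side 0.105 11 x [-0.06   -0.0551 -0.0526] z [0.0787 0.0811 0.0825] ymin 0.1075
side 0.12 11 x [-0.0593 -0.0532 -0.0505] z [0.0771 0.0809 0.0822] ymin 0.1232
side 0.135 12 x [-0.0586 -0.0558 -0.051 ] z [0.0779 0.0811 0.0824] ymin 0.1353
side 0.15 13 x [-0.0591 -0.054  -0.0512] z [0.0786 0.0803 0.0822] ymin 0.1508
side 0.165 10 x [-0.0596 -0.0556 -0.0516] z [0.0791 0.0808 0.0826] ymin 0.1669
side 0.18 12 x [-0.06   -0.0549 -0.0521] z [0.0792 0.0813 0.0835] ymin 0.1801
side 0.195 9 x [-0.0595 -0.0554 -0.0525] z [0.0778 0.0812 0.0832] ymin 0.1958
side 0.21 37 x [-0.0611 -0.0529 -0.0476] z [0.0749 0.0851 0.0925] ymin 0.215
side 0.225 27 x [-0.0712 -0.0475 -0.0369] z [0.0845 0.0901 0.0944] ymin 0.2253
top -0.12 21 x [-0.0434 -0.0403 -0.0349] z [0.0574 0.075  0.0876] ymin -0.1199
top -0.06 42 x [-0.068  -0.053  -0.0403] z [0.0639 0.0852 0.0913] ymin -0.0522
top 0.045 40 x [-0.0666 -0.053  -0.0401] z [0.0598 0.0871 0.0928] ymin 0.0475
top 0.09 24 x [-0.0578 -0.0542 -0.0502] z [0.0782 0.0809 0.0839] ymin 0.0914
top 0.105 30 x [-0.0586 -0.0545 -0.0491] z [0.0773 0.0801 0.0839] ymin 0.1054
top 0.12 25 x [-0.0573 -0.0535 -0.0497] z [0.0786 0.0811 0.0849] ymin 0.1203
top 0.135 27 x [-0.0581 -0.0538 -0.0495] z [0.0772 0.0805 0.0847] ymin 0.1358
top 0.15 29 x [-0.0581 -0.0544 -0.0495] z [0.0778 0.0811 0.0837] ymin 0.1502
top 0.165 24 x [-0.0583 -0.0548 -0.0509] z [0.079  0.0814 0.0833] ymin 0.1663
top 0.18 29 x [-0.0587 -0.0545 -0.0492] z [0.0783 0.0812 0.0834] ymin 0.1806
top 0.195 25 x [-0.0579 -0.0533 -0.0501] z [0.0787 0.0812 0.084 ] ymin 0.1951
```

The rod is straight and level, at rack x ≈ −54.5 and axis z ≈ 0.0775 (eye centre is −54 and about 0.0745), with its tip at y +89.5. I lower it 2.5 mm and start inserting.

>>> play_rows:
  rows:
    - [[0,0,0,0.0005,0,-0.003,255],[0,0,0,0.0005,0,-0.003,255],[0,0,0,-0.0005,-0.01,-0.003,255],[0,0,0,-0.0015,-0.02,-0.003,255],[0,0,0,-0.0025,-0.03,-0.003,255]]

```text
time_s: 17.53
eef_pos: [0.5402, 0.2172, 0.0805]
tcp_rot: [179.9, 0.4, -5.7]
wrist_force: [-0.5, 0.2, -1.1]
grip_width: 0.0147
```

>>> play_rows:
  rows:
    - [[0,0,0,-0.001,-0.01,0,255],[0,0,0,-0.002,-0.02,0,255],[0,0,0,-0.003,-0.03,0,255],[0,0,0,-0.003,-0.03,0,255]]

```text
time_s: 17.87
eef_pos: [0.5371, 0.1849, 0.0804]
tcp_rot: [179.9, 0.4, -5.8]
wrist_force: [-0.2, -0.6, -0.4]
grip_width: 0.0147
```

```bash
python3 rod.py d2.png
```

```text
tcp rack [-0.0547  0.1749] 0.0804 [-0.2 -0.6 -0.4] [179.87   0.4   -5.76] 17.8667
side -0.06 68 x [-0.0693 -0.0605 -0.0519] z [0.057  0.0756 0.0912] ymin -0.0539
side 0.015 9 x [-0.0585 -0.0548 -0.0525] z [0.0717 0.0761 0.0778] ymin 0.0263
side 0.03 19 x [-0.0597 -0.0549 -0.0504] z [0.0747 0.0774 0.0796] ymin 0.0306
side 0.045 91 x [-0.0695 -0.0531 -0.0392] z [0.0595 0.0778 0.0896] ymin 0.0453
side 0.06 7 x [-0.0586 -0.0537 -0.0513] z [0.0761 0.0778 0.0797] ymin 0.0602
side 0.075 12 x [-0.0588 -0.0543 -0.0517] z [0.0775 0.0792 0.0805] ymin 0.0762
side 0.09 15 x [-0.0596 -0.0568 -0.0521] z [0.0761 0.0782 0.0802] ymin 0.0903
side 0.105 13 x [-0.0577 -0.0528 -0.0501] z [0.0745 0.0784 0.0806] ymin 0.1064
side 0.12 12 x [-0.0581 -0.0542 -0.0505] z [0.0762 0.0784 0.0802] ymin 0.1204
side 0.135 12 x [-0.0586 -0.0536 -0.0509] z [0.076  0.0786 0.0798] ymin 0.1361
side 0.15 54 x [-0.0625 -0.0538 -0.0437] z [0.0744 0.0854 0.0944] ymin 0.1514
side 0.165 25 x [-0.0721 -0.0641 -0.036 ] z [0.0833 0.0895 0.094 ] ymin 0.165
top -0.12 20 x [-0.0436 -0.0397 -0.0343] z [0.0565 0.0752 0.0897] ymin -0.1182
top -0.06 43 x [-0.0681 -0.0531 -0.0401] z [0.0645 0.0858 0.0916] ymin -0.0522
top 0.03 28 x [-0.0578 -0.0542 -0.0506] z [0.0747 0.0779 0.0809] ymin 0.0306
top 0.045 53 x [-0.0664 -0.0535 -0.0402] z [0.0751 0.0848 0.0923] ymin 0.0452
top 0.06 24 x [-0.0577 -0.0541 -0.0503] z [0.0751 0.0782 0.0813] ymin 0.061
top 0.075 31 x [-0.0579 -0.0541 -0.049 ] z [0.0738 0.0774 0.0802] ymin 0.0752
top 0.09 24 x [-0.0574 -0.0538 -0.05  ] z [0.0754 0.0783 0.0809] ymin 0.0915
top 0.105 30 x [-0.0583 -0.0538 -0.0487] z [0.0731 0.0766 0.0822] ymin 0.1056
top 0.12 16 x [-0.0567 -0.0523 -0.0492] z [0.0745 0.0774 0.0799] ymin 0.1201
```

View pics/d2.png

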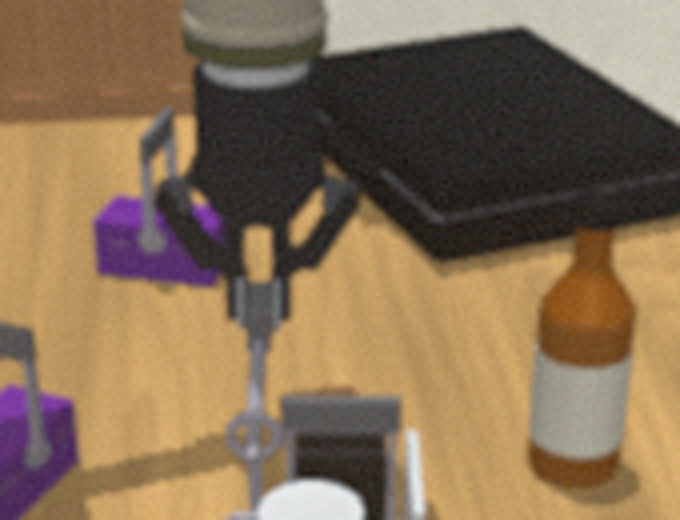

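The rod is through the near eyelet, seen at crop pixel (253,435), with no contact force. I push on to the far one.

>>> play_rows:
  rows:
    - [[0,0,0,-0.001,-0.01,0,255],[0,0,0,-0.002,-0.02,0,255],[0,0,0,-0.003,-0.03,0,255],[0,0,0,-0.004,-0.04,0,255],[0,0,0,-0.005,-0.05,0,255]]

```text
time_s: 18.38
eef_pos: [0.5321, 0.1355, 0.0806]
tcp_rot: [179.9, 0.4, -5.7]
wrist_force: [0.5, 0.1, -0.8]
grip_width: 0.0147
```

>>> play_rows:
  rows:
    - [[0,0,0,-0.001,-0.01,0,255],[0,0,0,-0.002,-0.02,0,255],[0,0,0,-0.003,-0.03,0,255],[0,0,0,-0.004,-0.04,0,255],[0,0,0,-0.0045,-0.045,0,255]]

```text
time_s: 18.8
eef_pos: [0.5275, 0.089, 0.0806]
tcp_rot: [179.9, 0.4, -5.8]
wrist_force: [0.2, 0.2, -1.6]
grip_width: 0.0148
```

```bash
python3 rod.py d3.png
```

```text
tcp rack [-0.0548  0.0785] 0.0806 [ 0.2  0.2 -1.6] [179.91   0.39  -5.78] 18.8
side -0.075 23 x [-0.0599 -0.0559 -0.0518] z [0.0723 0.0768 0.0801] ymin -0.0697
side -0.06 70 x [-0.0693 -0.0604 -0.0519] z [0.059  0.0795 0.0912] ymin -0.0576
side -0.045 9 x [-0.0581 -0.0545 -0.0506] z [0.0734 0.0784 0.0798] ymin -0.0449
side -0.03 16 x [-0.0599 -0.0555 -0.0511] z [0.0764 0.0786 0.08  ] ymin -0.0283
side -0.015 16 x [-0.0587 -0.0537 -0.0513] z [0.0767 0.0784 0.0814] ymin -0.0148
side 0.0 15 x [-0.0588 -0.0562 -0.0517] z [0.0771 0.0785 0.0799] ymin 0.0007
side 0.015 15 x [-0.0591 -0.0546 -0.0521] z [0.0774 0.0789 0.0805] ymin 0.0152
side 0.03 15 x [-0.0598 -0.055  -0.0505] z [0.0739 0.078  0.0806] ymin 0.0303
side 0.045 103 x [-0.0694 -0.0532 -0.0395] z [0.0641 0.0793 0.0906] ymin 0.0455
side 0.06 54 x [-0.0687 -0.0522 -0.037 ] z [0.0731 0.0885 0.0942] ymin 0.0601
top -0.12 23 x [-0.044  -0.04   -0.0345] z [0.0568 0.0766 0.0942] ymin -0.1199
top -0.075 16 x [-0.0577 -0.055  -0.0506] z [0.072  0.0783 0.0812] ymin -0.0698
top -0.06 57 x [-0.0669 -0.0539 -0.0409] z [0.0737 0.0831 0.091 ] ymin -0.0598
top -0.045 26 x [-0.0575 -0.0546 -0.0499] z [0.0729 0.0782 0.081 ] ymin -0.0444
top -0.03 29 x [-0.0582 -0.054  -0.0495] z [0.0735 0.0768 0.0807] ymin -0.0299
top -0.015 26 x [-0.0581 -0.0542 -0.0498] z [0.0749 0.0776 0.0813] ymin -0.014
top 0.03 26 x [-0.0578 -0.0548 -0.0508] z [0.0753 0.0782 0.0808] ymin 0.0305
top 0.045 19 x [-0.0683 -0.0623 -0.0534] z [0.0767 0.0866 0.0927] ymin 0.0469
```

The tip is at rack y −70 mm, the neck at about +60, both centred. I set the rod down on the eyelets, open and withdraw.

>>> play_rows:
  rows:
    - [[0,0,0,0,0,-0.002,255],[0,0,0,0,0,-0.004,255],[0,0,0,0,0,-0.004,180],[0,0,0,0,0,-0.004,100],[0,0,0,0,0,-0.004,0]]

```text
time_s: 19.32
eef_pos: [0.5276, 0.0898, 0.0766]
tcp_rot: [179.9, 0.4, -5.8]
wrist_force: [0.3, -0.2, 0.6]
grip_width: 0.049
```

>>> play_rows:
  rows:
    - [[0,0,0,0,0,0,0],[0,0,0,0,0,0,0],[0,0,0,0,0,0,0],[0,0,0,0,0,0,0],[0,0,0,0,0,0.005,0]]

```text
time_s: 19.73
eef_pos: [0.5268, 0.0898, 0.0807]
tcp_rot: [179.9, 0.5, -5.8]
wrist_force: [-0.3, -0.4, 0.1]
grip_width: 0.0854
```

>>> play_rows:
  rows:
    - [[0,0,0,0,0,0.02,0],[0,0,0,0,0,0.05,0],[0,0,0,0,0.01,0.08,0],[0,0,0,0,0.03,0.11,0],[0,0,0,0,0.06,0.14,0]]

```text
time_s: 20.15
eef_pos: [0.5269, 0.1482, 0.2223]
tcp_rot: [179.9, 0.4, -5.9]
wrist_force: [0.8, -0.4, 0.0]
grip_width: 0.0855
```

```bash
python3 rod.py d4.png; python3 look.py c11.png
python3 - <<'E'
import cv2,numpy as np
a=cv2.imread('pics/d4.png'); b=cv2.imread('pics/td4.png')
a=cv2.resize(a,None,fx=.58,fy=.58,interpolation=3); b=cv2.resize(b,None,fx=.54,fy=.54,interpolation=3)
h=max(a.shape[0],b.shape[0]); o=np.zeros((h,a.shape[1]+b.shape[1],3),np.uint8); o[:a.shape[0],:a.shape[1]]=a; o[:b.shape[0],a.shape[1]:]=b
print(o.shape); cv2.imwrite('pics/fin.png',o)
E
```

```text
tcp rack [-0.0612  0.1374] 0.2223 [ 0.8 -0.4  0. ] [179.87   0.44  -5.94] 20.15
side -0.075 15 x [-0.0579 -0.0537 -0.0515] z [0.0813 0.0838 0.0868] ymin -0.0693
side -0.06 81 x [-0.0692 -0.0587 -0.05  ] z [0.0595 0.0823 0.0914] ymin -0.0578
side -0.03 13 x [-0.0575 -0.0532 -0.0508] z [0.0802 0.0814 0.0826] ymin -0.0282
side -0.015 12 x [-0.058  -0.0546 -0.0512] z [0.0787 0.0798 0.0811] ymin -0.013
side 0.0 14 x [-0.0588 -0.0562 -0.0519] z [0.0766 0.0785 0.0793] ymin 0.0001
side 0.015 13 x [-0.0593 -0.0548 -0.0522] z [0.0751 0.0764 0.078 ] ymin 0.0152
side 0.03 11 x [-0.0597 -0.0554 -0.0516] z [0.0739 0.0751 0.0834] ymin 0.0325
side 0.045 91 x [-0.0694 -0.0534 -0.0392] z [0.0621 0.0754 0.0894] ymin 0.0457
side 0.06 67 x [-0.0702 -0.0607 -0.0513] z [0.0676 0.0854 0.094 ] ymin 0.0604
side 0.075 27 x [-0.0731 -0.0633 -0.0525] z [0.0752 0.0906 0.0934] ymin 0.0765
side 0.09 22 x [-0.0736 -0.0617 -0.0501] z [0.0651 0.0891 0.0915] ymin 0.091
top -0.12 21 x [-0.0437 -0.0399 -0.0356] z [0.0572 0.0774 0.0938] ymin -0.12
top -0.075 12 x [-0.0559 -0.0515 -0.048 ] z [0.0809 0.0836 0.0861] ymin -0.
[... 903 characters left out ...]
.1  0.4] [-1.798e+02 -1.000e-01 -5.600e+00] 20.25
side -0.03 170 z [0.011 0.079 0.101] x [-0.021  0.018]
side -0.02 87 z [0.034 0.099 0.102] x [-0.029  0.018]
side -0.01 52 z [0.098 0.099 0.101] x [-0.029  0.017]
side -0.0 54 z [0.098 0.1   0.101] x [-0.029  0.017]
side 0.01 19 z [0.098 0.099 0.101] x [-0.028  0.015]
top -0.03 25 z [0.036 0.099 0.104] x [-0.028  0.02 ]
top -0.02 45 z [0.045 0.099 0.104] x [-0.028  0.021]
top -0.01 86 z [0.026 0.1   0.103] x [-0.028  0.021]
top -0.0 115 z [0.014 0.099 0.103] x [-0.028  0.021]
top 0.01 113 z [0.022 0.099 0.104] x [-0.028  0.021]
top 0.02 45 z [0.019 0.099 0.102] x [-0.028  0.021]
top 0.09 6 z [0.011 0.029 0.037] x [-0.025 -0.016]
(302, 783, 3)
```

View pics/fin.png

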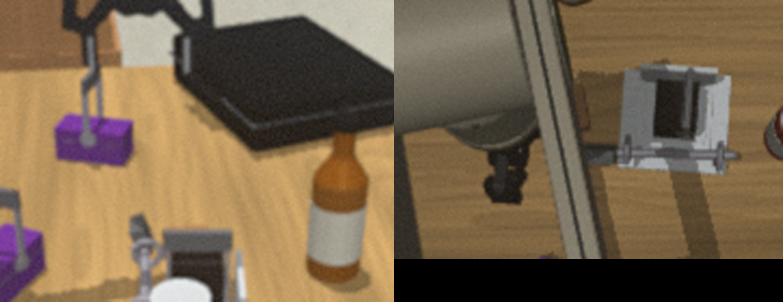

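The rod runs through both eyelets, tip side at about y −69 and z ≈ 0.081, grip outside the left eyelet. The case is upright. I hold still briefly, recheck, then hand in.

>>> play_rows:
  rows:
    - [[0,0,0,0,0.02,0.01,0],[0,0,0,0,0.03,0.02,0],[0,0,0,0,0.03,0.02,0],[0,0,0,0,0.03,0.02,0],[0,0,0,0,0.03,0.02,0]]

```text
time_s: 20.77
eef_pos: [0.5272, 0.1792, 0.2408]
tcp_rot: [179.9, 0.4, -5.7]
wrist_force: [0.5, 0.2, -0.3]
grip_width: 0.0857
```

>>> play_rows:
  rows:
    - [[0,0,0,0,0,0,0],[0,0,0,0,0,0,0],[0,0,0,0,0,0,0],[0,0,0,0,0,0,0],[0,0,0,0,0,0,0]]

```text
time_s: 21.18
eef_pos: [0.5272, 0.1789, 0.2406]
tcp_rot: [179.9, 0.4, -5.7]
wrist_force: [-0.4, 0.4, 0.1]
grip_width: 0.0853
```

```bash
python3 rod.py d5.png | grep -E "tcp|side"; python3 look.py c12.png | grep side
python3 - <<'E'
from h import *
# bystander shift check: heights/centroids vs start
for n,b,z0 in(('can',(.50,.60,-.17,-.07),.13),('carton',(.53,.63,.09,.19),.03),('bottle',(.68,.78,.07,.17),.17)):
    o=[]
    for W in(np.load('side0.npz')['W'],cloud('side',cap('side')[1])):
        m=(W[...,0]>b[0])&(W[...,0]<b[1])&(W[...,1]>b[2])&(W[...,1]<b[3])&(W[...,2]>z0)&(W[...,2]<.2); o.append(W[m].mean(0).round(3))
    print(n,o)
E
```

```text
tcp rack [-0.0639  0.168 ] 0.2406 [-0.4  0.4  0.1] [179.89   0.4   -5.71] 21.1833
side -0.075 15 x [-0.058  -0.0537 -0.0515] z [0.08   0.0839 0.0858] ymin -0.0698
side -0.06 82 x [-0.0694 -0.0586 -0.0501] z [0.0603 0.0821 0.0915] ymin -0.0599
side -0.03 13 x [-0.0575 -0.0531 -0.0507] z [0.08   0.0812 0.0829] ymin -0.0287
side -0.015 13 x [-0.0582 -0.0556 -0.0513] z [0.0786 0.0797 0.0809] ymin -0.0129
side 0.0 14 x [-0.0588 -0.0542 -0.0518] z [0.077  0.0781 0.0797] ymin 0.0002
side 0.015 11 x [-0.0594 -0.0568 -0.0524] z [0.0748 0.0764 0.0771] ymin 0.0187
side 0.03 11 x [-0.0599 -0.0554 -0.0527] z [0.0733 0.0746 0.0764] ymin 0.0309
side 0.045 89 x [-0.0695 -0.0534 -0.0392] z [0.0627 0.0748 0.0902] ymin 0.0461
side 0.06 70 x [-0.0701 -0.0617 -0.0512] z [0.0685 0.0854 0.0939] ymin 0.0604
side 0.075 25 x [-0.073  -0.0633 -0.052 ] z [0.0725 0.0905 0.0935] ymin 0.0751
side 0.09 24 x [-0.0735 -0.0617 -0.0504] z [0.066  0.089  0.0918] ymin 0.0901
side -0.03 167 z [0.011 0.081 0.1  ] x [-0.024  0.018]
side -0.02 87 z [0.016 0.099 0.101] x [-0.029  0.017]
side -0.01 55 z [0.098 0.1   0.101] x [-0.029  0.017]
side -0.0 53 z [0.098 0.1   0.101] x [-0.029  0.015]
side 0.01 17 z [0.098 0.1   0.101] x [-0.026  0.012]
can [array([ 0.541, -0.13 ,  0.145]), array([ 0.541, -0.13 ,  0.145])]
carton [array([0.577, 0.138, 0.034]), array([0.569, 0.159, 0.042])]
bottle [array([0.732, 0.114, 0.183]), array([0.732, 0.114, 0.183])]
```

Run:
```python
from h import *
b=(.53,.63,.09,.19)
for W in(np.load('side0.npz')['W'],cloud('side',cap('side')[1])):
    m=(W[...,0]>b[0])&(W[...,0]<b[1])&(W[...,1]>b[2])&(W[...,1]<b[3])&(W[...,2]>.03)&(W[...,2]<.04)
    print(m.sum(),cv2.minAreaRect((W[m][:,:2]*1000).astype(np.float32)))
r.sign_off()
```

```text
309 ((577.3302001953125, 141.0554962158203), (50.10093688964844, 72.527099609375), 7.787365436553955)
23 ((572.7869262695312, 174.47329711914062), (48.58143997192383, 11.618898391723633), 0.11617317795753479)
the job is handed in; nothing more can be done
```

I lifted the black case by its handle and the end facing the robot dipped, at about 45–48°. I carried the case to the tray and set its low edge on the floor. The first attempt to pivot had no floor contact, so I went back and lowered it 1–2 mm further. It then stood up heavy end down, and I released it. I pushed the keeper rod through both eyelets from the left (carton side), let go of it and withdrew. The job was handed in at about 21 s on the robot's clock.

**Last checks before handing in:**
- **Case:** its top is level at z 0.100. By measurement its middle is within about 6 mm of the tray centre.
- **Rod:** the tip is at about rack y −70 mm and z ≈ 0.08. The neck is at about +60 mm and z ≈ 0.068, outside the near eyelet, and both are on the eyelets' line. The readings did not change over a 1 s hold.
- **Can and bottle:** neither had moved.
- **Carton:** this is not fully confirmed, because the standing case hid most of it. A first check gave a shifted average, probably because other objects got into the measurement. The far edge I could still see was within about 4 mm of where it started.
- **Wrench:** I did not measure it again, but the arm never went near it.

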